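# Shut the steam oven and draw its filter cassette

## Robot

A 6-joint arm with a two-finger parallel gripper is mounted at the origin on a cart in front of the work surface, level with it; the furniture and walls round the work are solid. World frame = base frame: x ahead of the robot, y to its left, z up, the work surface at z = 0. Lengths are in m, angles in degrees, forces in N, time in s.
With the tool pointing down it reaches from about 0.4 to 0.825 m from the base axis. Payload 7 kg.
Tool frame: the origin (TCP) lies on the centre line of the jaws, within the pads' length; the fingertips stand 8 mm ahead of it and the grasp point (between the pads) lies 11 mm behind it; z points along the fingers, y is the line along which they close (so a half turn about z gives the same grasp; the last joint's range is limited). The gripper opens to 88 mm and grips with 3 to 60 N. Pads are 19 mm wide; open, the fingers measure 130 mm over their backs; the gripper's body (78 mm by 193 mm) begins 47 mm behind the grasp point.
Start: joints at [87.897, 20.546, 0.682, 0, -70.136, -16.507], TCP at [0.215, 0.64, 0.235] pointing down, gripper open.
Joint ranges: [-176.03, 176.03], [-82.01, 121.73], [-58.28, 71.71], [-173.87, 95.51], [-174.79, -0.11], [-173.66, 173.66]. Speed limits (degrees/s): [136.94, 136.94, 172.46, 180, 180, 180].

## Interface

Orientations are given as [roll, pitch, yaw] about the fixed x, y, z axes, in that order (R = Rz(yaw) Ry(pitch) Rx(roll)).
In Python, from plant import r gives the robot as it stands.
- The arm moves only by the tool carry_out, never from a script. Its argument "targets" is a list of rows, each a list of 6 numbers: the shift along the tool's x, y, z scaled (see below), then the turn, a rotation vector about the tool's x, y, z scaled (see below). A call has 1 to 5 rows; each row shifts and turns the commanded pose from where the row before left it, along the tool's axes as they then stand; what a row does not reach is not made up. The controller multiplies each number of a shift by 0.5 m and each number of a turn by 60 degrees. A row lasts 1/8 s, in which the tool goes at most 62.5 mm and 10.7 degrees, less where a joint would pass 70% of its speed; a pose out of reach is approached as far as the arm can. A call with a number of a shift or a turn outside -1 to 1 is refused whole. A call with a gripper value outside its range is refused whole. "hand" is the opening, from 0 (shut) to 1 (fully open), set as the call begins (left out, the last holds). The fingers move at their own pace and stop on an object; "squeeze" is the grip in N (left out, the last holds). Time passes only in rows, so rows that do not move let the fingers close. It gives the time, the measured TCP pose, the force, the opening and the grip force at its end, in the units of the state.
- r.get_state(): the state, without advancing time (a new reading comes with each control period).
- r.capture(name): name is "scene" or "side" or "wrist"; returns the picture (480x640x3 uint8, red, green, blue); there is no depth.
- r.camera_info(name): a dict with "K" (3x3 intrinsics, pixels), "distortion" ([k1, k2, p1, p2, k3] as OpenCV has them; the pictures are not rectified), "eye" and "attitude" of the camera in the world. Camera axes: x right, y down, z forward; pixel columns grow to the right and rows downward; lengths in m; the calibration is good to about 2 mm. A picture is of the moment at which its call begins: read the wrist's pose just before it. camera_info takes no time and is no camera call; for the wrist camera it gives the pose at the moment of the call.
- r.close_job(): hands the job in; it is judged then, once.
The state is a dict: "time_s": time; "joints": joint angles; "qd": joint speeds; "joint_torque": joint torques, N m; "tcp_pos": TCP position; "eef_rot": TCP orientation; "contact_force": force on the tool from outside, world axes, zero at the start; "moment": the same for the moment, N m; "gripper_width": finger opening in m; "gripper_force": force on a finger pad.
Only numpy, scipy, OpenCV 4.12 (cv2) and the standard library are available. Lean on these libraries where they do the work, as an engineer would, in place of code of your own. Each camera call takes 0.05 s, during which the arm holds its last target. There are 200 camera calls.

## Task

The small steam oven's filter is due for a change. First push the oven's door, which was left ajar, fully shut until its catch clicks and keeps it, so that nothing drips into the oven; then pinch the two side catches of the filter cassette on top of the oven towards each other, draw the cassette straight up out of its well and finish while still holding it by the pinched catches, upright and wholly clear above the well. Leave the other things on the worktop and on the oven where they are.

Things in the scene. Friction and masses are not known exactly. Their poses are not given: they have to be found in the camera images.
- oven: compact steel countertop steam oven, fixed: 220 deep (x) x 300 wide (y) x 192 mm high. Origin at the centre of its underside; x points from front to back, y to its left, z up. Shell front at x = -110 mm: door on the left two thirds, black control column with two knobs (to x = -137 mm) on the right. A filler cap (50 mm wide, 16 mm high) on the top, 88 mm behind the well's centre
- oven_door (a joint): angle of the glazed door about its upright hinge at its left edge: 0 shut, growing as it opens towards the robot (starts 0.45 to 0.85; stays where left). Flat panel 194 wide, 16 thick, z = 18 to 184 mm. A sprung roller resists over the last 0.09 rad (about 6 N at 120 mm from the hinge) and throws the door back if let go; past 0.04 rad it draws it shut and keeps it
- door_hinge (a point): point on the door's hinge line, 101 mm above the worktop; 118 mm in front of the oven's centre and 148 mm to its left; the door's mid-plane passes through it
- door_face (a point): point on the outer face of the door, 120 mm from the hinge, 143 mm above the worktop; a good place to push; moves with the door. Its x axis is normal to the door, pointing inward. An upright bar handle stands out 33 mm from the face, 178 mm from the hinge, z = 46 to 156 mm
- well_mouth (a point): centre of the mouth of the cassette's well, level with the oven's top, 192 mm above the worktop; 30 mm in front of the oven's centre and 98 mm to its right. The mouth is 43 x 47 mm (x, y) and the well 60 mm deep. Axes as the oven
- cassette: white filter cassette, 40 x 44 mm below and 44 x 44 mm at the head, 106 mm tall, 0.17 to 0.34 kg; stands upright in the well, 60 mm deep, head 46 mm proud of the oven's top. Origin at the centre of its underside, z up, y across from catch to catch (along the oven's y)
- cassette_grip (a point): midpoint between the cassette's two ribbed finger pads, 86 mm above its underside, 218 mm above the worktop when seated. The pads face +y and -y, 62 mm apart over their outsides (50 mm fully pinched), 22 mm wide in x, from 7 to 38 mm above the oven's top; nothing stands beside them
- catch_left (a joint): inward travel of the catch on the cassette's +y side: 0 sprung out, 0.006 m fully pinched; the spring needs 3 N at the start, 7 N at the end. Its nose reaches 3.5 mm under the well's lip and is free from about 5 mm of travel; unless both are pinched the cassette stays locked. A grip of 20 to 30 N pinches both fully and carries the cassette
- catch_right (a joint): the same for the catch on the cassette's -y side
- kitchen_timer: round red and white wind-up kitchen timer, 72 mm wide, 59 mm high, standing on the left rear of the oven's top; leave it there. Origin at its underside
- notebook: blue notebook 148 x 109 x 14 mm, lying on the worktop to the left; leave it
- mug: cream mug, 82 mm wide with handle 116 mm, 98 mm high, standing on the worktop in front of the oven's right end; leave it
- pocket_opener: small dark folding pocket opener 21 x 70 x 10 mm, lying on the worktop in front of the oven; leave it
- spice_jar: spice jar with a dark cap, 41 mm wide, 105 mm high, at the right of the oven; leave it
There are look-alikes about, which are no part of the job. Leave any green or yellow look-alike of the cassette alone.

How it is judged:
By the outcome, as a careful person would: the job done as asked, in the order asked, and still so for the second after the job is handed in, while the arm keeps its last pose, push and grip.
It also fails if it takes over 54 s, if anything falls off the work surface, if the arm or the gripper's body presses on something with over 40 N, if the wrist force passes 120 N, or if a joint passes its speed limit or range.

## Working session

There is one attempt and no reset: what is moved stays moved. The work goes in short steps, Python scripts to look and compute and a tool call to move; the robot and the scene stay as the last step left them, time stands still between calls to the robot, and variables do not carry over. Pictures are saved under pics/ and viewed, at most 10 in all, crops included, and the job is handed in when it is done.

Besides the shell and the picture viewer there is one more tool, called after ">>>" as name(argument=value, ...) on one line, values as JSON. carry_out: Moves the arm, as the interface text tells. Its arguments: {"type":"object","properties":{"targets":{"type":"array","items":{"type":"array","items":{"type":"number","minimum":-1,"maximum":1}}},"hand":{"type":"number"},"squeeze":{"type":"number"}},"required":["targets"]}

```bash
mkdir -p pics; ls; python3 - <<'E'
from plant import r
import cv2
for n in ["scene","side"]:
    cv2.imwrite(f"pics/{n}0.png",r.capture(n)[:,:,::-1]); print(n,r.camera_info(n))
print(r.get_state())
E
```

```text
pics
scene {'K': array([[515.51215427,   0.        , 313.61937766],
       [  0.        , 515.51215427, 248.82308336],
       [  0.        ,   0.        ,   1.        ]]), 'distortion': array([-0.13701681,  0.        ,  0.        ,  0.        ,  0.        ]), 'eye': array([-0.20128499, -0.54187456,  0.87391501]), 'attitude': array([-129.48464235,    0.30863335,  -58.25256088])}
side {'K': array([[554.14183477,   0.        , 326.03563184],
       [  0.        , 554.14183477, 237.0265417 ],
       [  0.        ,   0.        ,   1.        ]]), 'distortion': array([-0.03189409,  0.        ,  0.        ,  0.        ,  0.        ]), 'eye': array([1.09455975, 0.29976005, 1.19762284]), 'attitude': array([-149.05513537,    0.45865091,  124.01627354])}
{'time_s': 0.1, 'joints': array([ 8.78980128e+01,  2.05865534e+01,  6.38586724e-01, -1.80731089e-02,
       -7.01355023e+01, -1.65076270e+01]), 'qd': array([ 0.00412252, -0.04443085,  0.0660261 ,  0.01754053,  0.02205932,
       -0.03104076]), 'joint_torque': array([-1.79305891e-03, -5.84162343e+01,  2.93750167e+01,  7.01559797e+00,
        1.01114748e-02, -4.79891276e-05]), 'tcp_pos': array([0.21528338, 0.6392953 , 0.23372077]), 'eef_rot': array([ 1.79915143e+02, -7.42884902e-03, -1.86157623e+01]), 'contact_force': array([ 0.1467489 , -0.46074583,  0.19490164]), 'moment': array([-0.01523769,  0.00450312, -0.00563254]), 'gripper_force': 0.0, 'gripper_width': 0.08792150169718264}
```

View pics/scene0.png

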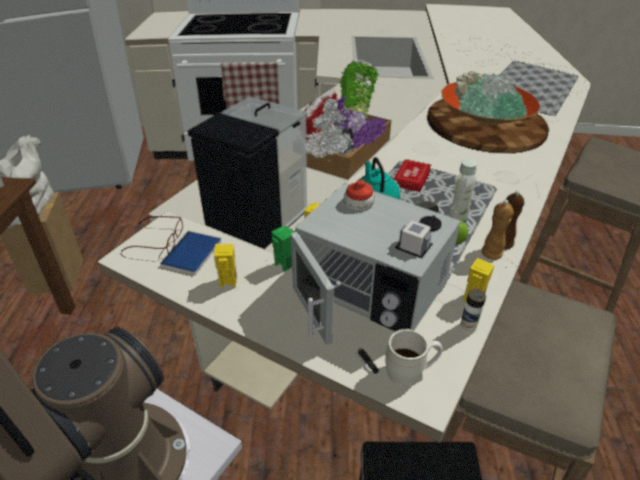

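View pics/side0.png

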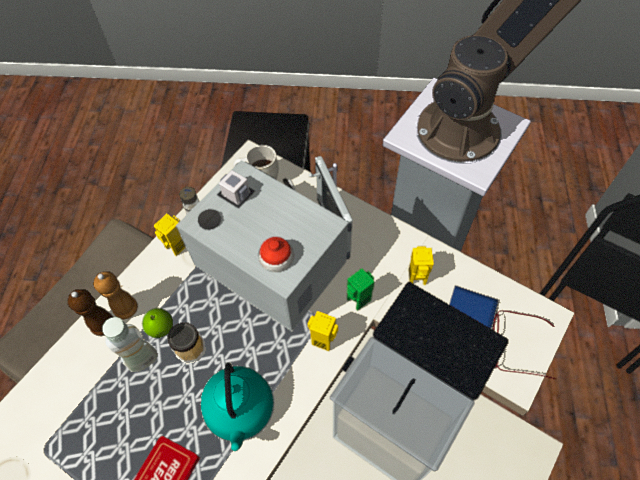

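The scene view shows the door ajar (free edge about 330,340) and the white cassette at about (415,236). In the side view the cassette is at about (233,188). I'll enlarge both for the oven's corners.

```bash
python3 - <<'E'
import cv2
a=cv2.imread("pics/scene0.png")[180:350,270:470]; b=cv2.imread("pics/side0.png")[130:330,160:360]
cv2.imwrite("pics/c1.png",cv2.resize(a,None,fx=4,fy=3.5,interpolation=cv2.INTER_CUBIC)[:600])
cv2.imwrite("pics/c2.png",cv2.resize(b,None,fx=3,fy=3,interpolation=cv2.INTER_CUBIC))
E
```

```text
(no output)
```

View pics/c1.png

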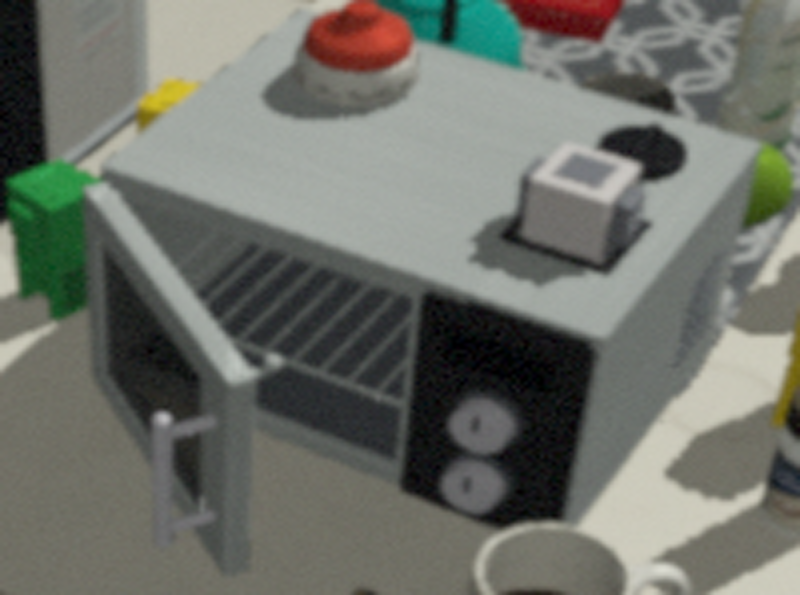

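View pics/c2.png

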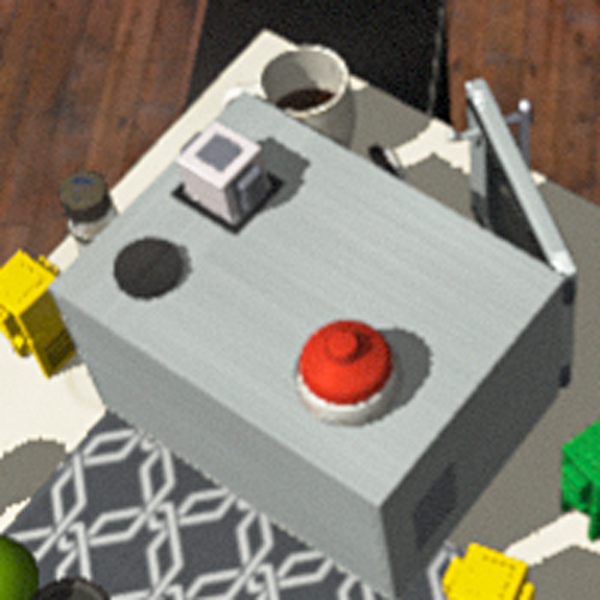

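```bash
cat > h.py <<'E'
import numpy as np, cv2
from scipy.spatial.transform import Rotation as R
from scipy.optimize import least_squares
def cam(i):
    return i["K"],i["distortion"],R.from_euler('xyz',i["attitude"],degrees=True),np.array(i["eye"])
def proj(i,P):
    K,D,Rc,e=cam(i); return cv2.projectPoints(Rc.inv().apply(np.atleast_2d(P)-e),np.zeros(3),np.zeros(3),K,D)[0][:,0]
def ray(i,uv,z):
    K,D,Rc,e=cam(i); u=cv2.undistortPoints(np.array(uv,float).reshape(-1,1,2),K,D)[:,0]
    d=Rc.apply(np.c_[u,np.ones(len(u))]); return e+d*((z-e[2])/d[:,2])[:,None]
def oven(p,Q):  # p = x,y,yaw(rad)
    return R.from_euler('z',p[2]).apply(np.atleast_2d(Q))+[p[0],p[1],0]
E
python3 - <<'E'
from plant import r
from h import *
C=np.array([[-.11,.15,.192],[-.11,-.15,.192],[.11,-.15,.192],[.11,.15,.192]])
o={"scene":[[296,226.7],[421,276.7],[459.7,221],[344.7,183]],"side":[[350.4,221.4],[239.7,161.4],[177,226.4],[286.4,297.4]]}
I={n:r.camera_info(n) for n in o}
for ns in (["scene"],["side"],["scene","side"]):
    f=lambda p:np.concatenate([(proj(I[n],oven(p,C))-o[n]).ravel() for n in ns])
    s=least_squares(f,[.6,.0,0]); print(ns,s.x[:2],np.degrees(s.x[2]),np.round(s.fun,1))
p=s.x; np.save("p.npy",p)
print("well",oven(p,[-.03,-.098,.192]),"hinge",oven(p,[-.118,.148,.101]))
inv=lambda P:R.from_euler('z',-p[2]).apply(P-[p[0],p[1],0])
for n,ct,de in(("scene",[415.9,226.7],[329.7,286]),("side",[232,180.7],[319,159.7])):
    print(n,"cass",inv(ray(I[n],ct,.238)))
    d=inv(ray(I[n],de,.184))-[-.118,.148,0]; print("door",d,np.hypot(*d[0,:2][:2]),np.arctan2(-d[0,0],-d[0,1]))
print("mug",ray(I["scene"],[408,340],.098), "timer")
print(r.get_state()["time_s"])
E
```

```text
['scene'] [ 0.64976332 -0.18080116] -1.0345909178198318 [-1.2  0.5  0.2  0.1  0.6 -0.3  0.4 -1. ]
['side'] [ 0.64796841 -0.17637602] -0.6059135639349298 [-1.5  0.   1.  -1.5 -1.  -0.   1.5  1.2]
['scene', 'side'] [ 0.64863702 -0.17866078] -0.7528212344621785 [-2.3  0.7 -0.6 -0.  -0.6 -0.6 -0.9 -1.  -2.6 -0.1  0.2 -1.8 -1.9 -0.5
  0.1  0.9]
well [[ 0.617352   -0.27625816  0.192     ]] hinge [[ 0.53259175 -0.02912317  0.101     ]]
scene cass [[-0.02383601 -0.09635406  0.238     ]]
door [[-0.10173857 -0.15647512  0.184     ]] 0.18664190158938102 0.5765088220939303
side cass [[-0.03014843 -0.09811913  0.238     ]]
door [[-0.10024714 -0.15027972  0.184     ]] 0.18064739952695127 0.5882820183090595
mug [[ 0.45464587 -0.34872705  0.098     ]] timer
0.1
```

```bash
cat >> h.py <<'E'
def plan(s,xyz,yaw,n):
    "n equal rows from state s to tool-down pose"
    R0=R.from_euler('xyz',s["eef_rot"],degrees=True); R1=R.from_euler('xyz',[180,0,yaw],degrees=True)
    rv=(R0.inv()*R1).as_rotvec(degrees=True)/n; d=np.array(xyz)-s["tcp_pos"]
    for k in range(n):
        Rk=R0*R.from_rotvec(rv*k,degrees=True)
        print(np.round(np.r_[Rk.inv().apply(d/n)/.5,rv/60],3).tolist())
E
python3 - <<'E'
from plant import r
from h import *
i=r.camera_info("scene"); j=r.camera_info("side")
print("box bottom L,front,R",ray(i,[[204,228],[270,243],[304,212]],0).round(3).tolist())
for z in (.2,.25,.3,.35): print(z,ray(i,[[192,138],[268,152]],z)[:,:2].round(3).tolist(), ray(j,[[375,345],[411,285],[506,350]],z)[:,:2].round(3).tolist())
print("lookalikes",ray(i,[[226,285],[285,268]],0).round(3).tolist())
s=r.get_state()
plan(s,[.36,.30,.26],-.75,8)
E
```

```text
box bottom L,front,R [[0.616, 0.334, -0.0], [0.658, 0.134, 0.0], [0.828, 0.133, 0.0]]
0.2 [[0.734, 0.448], [0.776, 0.211]] [[0.748, 0.168], [0.602, 0.162], [0.621, 0.377]]
0.25 [[0.665, 0.374], [0.704, 0.156]] [[0.766, 0.174], [0.626, 0.169], [0.644, 0.373]]
0.3 [[0.595, 0.301], [0.631, 0.1]] [[0.783, 0.181], [0.651, 0.176], [0.668, 0.369]]
0.35 [[0.526, 0.228], [0.559, 0.044]] [[0.8, 0.187], [0.676, 0.183], [0.692, 0.365]]
lookalikes [[0.466, 0.131, 0.0], [0.595, 0.042, 0.0]]
[0.061, 0.069, -0.006, 0.0, 0.0, -0.037]
[0.059, 0.071, -0.006, 0.0, 0.0, -0.037]
[0.056, 0.073, -0.006, 0.0, 0.0, -0.037]
[0.053, 0.076, -0.006, 0.0, 0.0, -0.037]
[0.05, 0.078, -0.007, 0.0, 0.0, -0.037]
[0.047, 0.079, -0.007, 0.0, 0.0, -0.037]
[0.044, 0.081, -0.007, 0.0, 0.0, -0.037]
[0.041, 0.083, -0.007, 0.0, 0.0, -0.037]
```

>>> carry_out(targets=[[0.06,0.07,-0.006,0,0,-0.037],[0.06,0.07,-0.006,0,0,-0.037],[0.056,0.073,-0.006,0,0,-0.037],[0.053,0.076,-0.006,0,0,-0.037],[0.05,0.078,-0.007,0,0,-0.037]], hand=0)

```text
time_s: 0.72
tcp_pos: [0.3062, 0.4256, 0.2498]
eef_rot: [180.0, 0.0, -7.4]
contact_force: [0.1, 0.3, 0.6]
gripper_width: 0.0429
gripper_force: 0.0
```

>>> carry_out(targets=[[0.047,0.08,-0.007,0,0,-0.037],[0.044,0.08,-0.007,0,0,-0.037],[0.04,0.083,-0.007,0,0,-0.037]])

```text
time_s: 1.1
tcp_pos: [0.3601, 0.2986, 0.2605]
eef_rot: [180.0, 0.0, -0.8]
contact_force: [1.2, 0.0, 1.7]
gripper_width: 0.0133
gripper_force: 0.0
```

```bash
python3 - <<'E'
from plant import r
from h import *
s=r.get_state(); print(s["tcp_pos"],s["eef_rot"],s["gripper_width"],s["contact_force"])
plan(s,[.415,-.05,.26],-.75,5)
E
```

```text
[0.36014932 0.29864911 0.26053935] [ 1.79993380e+02  9.14190016e-03 -7.63181382e-01] 0.013254802894321249 [1.19789933e+00 1.34314063e-03 1.65115652e+00]
[0.024, 0.139, 0.0, 0.0, 0.0, -0.0]
[0.024, 0.139, 0.0, 0.0, 0.0, -0.0]
[0.024, 0.139, 0.0, 0.0, 0.0, -0.0]
[0.024, 0.139, 0.0, 0.0, 0.0, -0.0]
[0.024, 0.139, 0.0, 0.0, 0.0, -0.0]
```

>>> carry_out(targets=[[0.022,0.12,0,0,0,0],[0.022,0.12,0,0,0,0],[0.022,0.12,0,0,0,0],[0.022,0.12,0,0,0,0],[0.022,0.12,0,0,0,0]])

```text
time_s: 1.72
tcp_pos: [0.4102, -0.0024, 0.2608]
eef_rot: [-180.0, -0.0, -0.8]
contact_force: [1.3, 0.4, -0.1]
gripper_width: -0.0003
gripper_force: 0.0
```

>>> carry_out(targets=[[0,0.1,0.02,0,0,0],[0,0,0.054,0,0,0],[0,0,0.054,0,0,0],[0,0,0.054,0,0,0],[0,0,0.034,0,0,0]])

```text
time_s: 2.35
tcp_pos: [0.4088, -0.0509, 0.1512]
eef_rot: [180.0, 0.1, -0.9]
contact_force: [-0.0, 0.5, 0.3]
gripper_width: 0.0001
gripper_force: 0.0
```

```bash
python3 - <<'E'
from plant import r
from h import *
import cv2
s=r.get_state(); print(s["tcp_pos"],s["gripper_width"],s["contact_force"])
a=r.capture("scene")[150:400,150:500,::-1]; cv2.imwrite("pics/d1.png",cv2.resize(a,None,fx=2,fy=2))
E
```

```text
[ 0.408845   -0.05090151  0.15117844] 0.00013771975723992437 [-0.01895737  0.45162238  0.33110237]
```

View pics/d1.png

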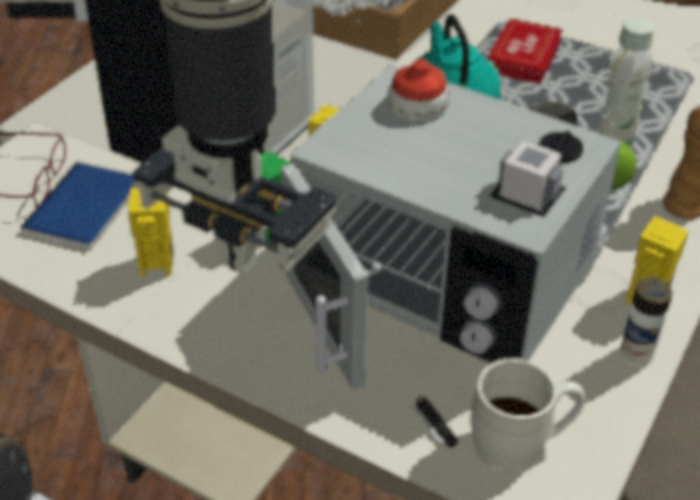

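The fingers are in front of the door's outer face, and the gripper body is above the door's top edge. Next I push the door.

>>> carry_out(targets=[[0.015,0.028,0,0,0,0],[0.015,0.028,0,0,0,0],[0.015,0.028,0,0,0,0],[0.015,0.028,0,0,0,0],[0.015,0.028,0,0,0,0]])

```text
time_s: 3.02
tcp_pos: [0.4464, -0.1215, 0.1528]
eef_rot: [-180.0, 0.0, -0.8]
contact_force: [-0.2, -0.4, 0.0]
gripper_width: -0.0001
gripper_force: 0.0
```

>>> carry_out(targets=[[0.015,0.004,0,0,0,0],[0.015,0.004,0,0,0,0],[0.015,0.004,0,0,0,0],[0.015,0.004,0,0,0,0],[0.01,0,0,0,0,0]])

```text
time_s: 3.65
tcp_pos: [0.4817, -0.1296, 0.1525]
eef_rot: [180.0, -0.0, -0.8]
contact_force: [-1.2, -0.3, -0.9]
gripper_width: 0.0005
gripper_force: 0.5
```

>>> carry_out(targets=[[0.008,0,0,0,0,0],[0.008,0,0,0,0,0],[0.006,0,0,0,0,0],[0.006,0,0,0,0,0]])

```text
time_s: 4.15
tcp_pos: [0.4952, -0.1298, 0.1526]
eef_rot: [180.0, -0.0, -0.8]
contact_force: [-0.6, 0.6, 0.2]
gripper_width: 0.0005
gripper_force: 0.1
```

>>> carry_out(targets=[[0.006,0,0,0,0,0],[0.006,0,0,0,0,0],[0.004,0,0,0,0,0]])

```text
time_s: 4.53
tcp_pos: [0.503, -0.13, 0.1525]
eef_rot: [180.0, 0.0, -0.9]
contact_force: [-4.7, 0.1, 1.2]
gripper_width: 0.0002
gripper_force: 1.8
```

>>> carry_out(targets=[[0.004,0,0,0,0,0],[0.004,0,0,0,0,0]])

```text
time_s: 4.78
tcp_pos: [0.5038, -0.1302, 0.1523]
eef_rot: [180.0, 0.4, -0.9]
contact_force: [-15.1, 2.3, 11.3]
gripper_width: 0.0005
gripper_force: 7.3
```

```bash
python3 - <<'E'
from plant import r
from h import *
import cv2
s=r.get_state(); print(s["tcp_pos"],s["eef_rot"],s["contact_force"],s["moment"])
a=r.capture("scene")[190:350,260:460,::-1]; a=cv2.resize(a,None,fx=4,fy=3.7,interpolation=cv2.INTER_CUBIC)
cv2.imwrite("pics/d2.png",a)
E
```

```text
[ 0.50377492 -0.13022783  0.15226807] [179.992709     0.36140578  -0.90252996] [-15.1290549    2.25594198  11.33568088] [ 0.66497792  4.83552514 -0.24024828]
```

View pics/d2.png

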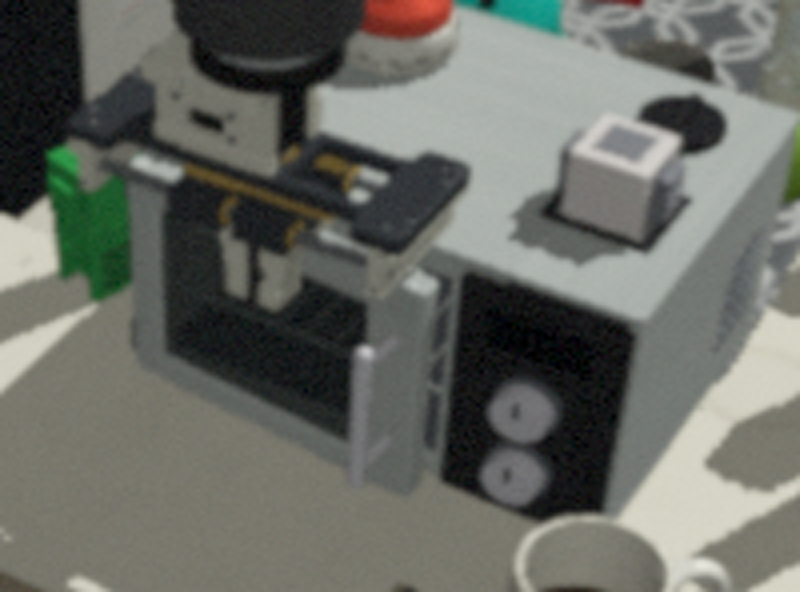

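The door is still open by about 0.09 rad. The upward force suggests the gripper body is fouling an edge, so I'll back off, go 20 mm higher and push again.

>>> carry_out(targets=[[-0.03,0,0,0,0,0],[-0.03,0,-0.02,0,0,0],[0,0,-0.02,0,0,0],[0,0,0,0,0,0]])

```text
time_s: 5.32
tcp_pos: [0.4782, -0.1295, 0.1742]
eef_rot: [-180.0, -0.2, -0.8]
contact_force: [-0.2, 0.3, -0.1]
gripper_width: 0.0006
gripper_force: 0.0
```

```bash
python3 - <<'E'
from plant import r
from h import *
import cv2
p=np.load("p.npy")
g=ray(r.camera_info("scene"),[[368.7,265.7]],.184)
d=R.from_euler('z',-p[2]).apply(g-[p[0],p[1],0])-[-.118,.148,0]; print(d,np.arctan2(-d[0,0],-d[0,1]))
s=r.get_state(); print(s["tcp_pos"],s["eef_rot"],s["contact_force"])
E
```

```text
[[-0.00882402 -0.19266935  0.184     ]] 0.0457668145747977
[ 0.47815723 -0.12947247  0.1742447 ] [-179.99007655   -0.20584772   -0.82635016] [-0.15747968  0.31897475 -0.13834941]
```

>>> carry_out(targets=[[0.012,0,0,0,0,0],[0.012,0,0,0,0,0],[0.012,0,0,0,0,0],[0.006,0,0,0,0,0]])

```text
time_s: 5.82
tcp_pos: [0.4985, -0.1299, 0.1721]
eef_rot: [180.0, 0.0, -0.8]
contact_force: [0.1, -0.1, 0.3]
gripper_width: 0.0006
gripper_force: 0.0
```

>>> carry_out(targets=[[0.006,0,0,0,0,0],[0.004,0,0,0,0,0],[0.004,0,0,0,0,0]])

```text
time_s: 6.2
tcp_pos: [0.5036, -0.1301, 0.1723]
eef_rot: [180.0, 0.2, -0.9]
contact_force: [-8.2, 1.3, 5.6]
gripper_width: 0.0004
gripper_force: 4.3
```

>>> carry_out(targets=[[0.004,0,0,0,0,0],[0.004,0,0,0,0,0]])

```text
time_s: 6.45
tcp_pos: [0.5053, -0.1304, 0.1723]
eef_rot: [180.0, 0.4, -0.9]
contact_force: [-13.2, 0.9, 10.2]
gripper_width: 0.0004
gripper_force: 6.4
```

>>> carry_out(targets=[[-0.04,0,0,0,0,0],[-0.06,0,0,0,0,0],[-0.06,0,-0.06,0,0,0],[0,0,-0.08,0,0,0],[0,0,0,0,0,0]])

```text
time_s: 7.08
tcp_pos: [0.4309, -0.1289, 0.246]
eef_rot: [-180.0, -0.4, -0.8]
contact_force: [0.6, 0.7, -0.0]
gripper_width: 0.0003
gripper_force: 0.0
```

```bash
python3 - <<'E'
from plant import r
import cv2
a=r.capture("scene")[200:330,270:430,::-1]; a=cv2.resize(a,None,fx=5,fy=4.6,interpolation=cv2.INTER_CUBIC)
cv2.imwrite("pics/d3.png",a); print(r.get_state()["tcp_pos"])
E
```

```text
[ 0.43000381 -0.12870898  0.244173  ]
```

View pics/d3.png

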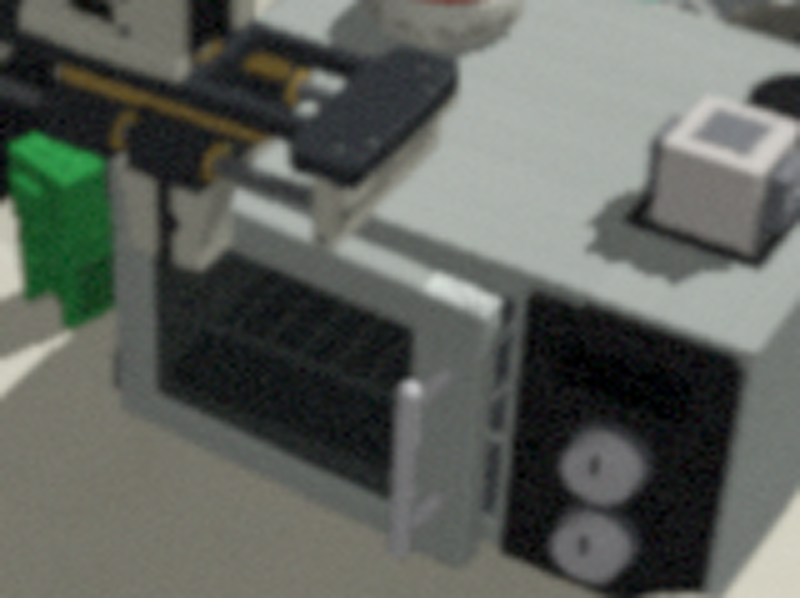

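```bash
python3 - <<'E'
from plant import r
from h import *
p=np.load("p.npy"); i=r.camera_info("scene")
for a in (0,.04,.07,.09,.11,.13):
    u=np.array([-np.sin(a),-np.cos(a),0]); n=np.array([-np.cos(a),np.sin(a),0]); h=np.array([-.118,.148,.184])
    print(a,proj(i,oven(p,[h+.194*u+.008*n,h+.194*u-.008*n])).round(1).tolist())
E
```

```text
0 [[369.5, 265.7], [373.1, 261.3]]
0.04 [[367.5, 267.8], [371.4, 263.5]]
0.07 [[365.9, 269.3], [370.1, 265.1]]
0.09 [[364.8, 270.3], [369.1, 266.1]]
0.11 [[363.6, 271.3], [368.1, 267.1]]
0.13 [[362.4, 272.3], [367.1, 268.2]]
```

The door stands at about 0.075 rad, not latched. I'll push again further out, with the fingers above the handle's top for more leverage, and press a little harder.

>>> carry_out(targets=[[0,0.036,0.04,0,0,0],[0,0.036,0.05,0,0,0],[0.03,0,0.054,0,0,0],[0.04,0,0,0,0,0],[0.04,0,0,0,0,0]])

```text
time_s: 7.75
tcp_pos: [0.4851, -0.1657, 0.1709]
eef_rot: [180.0, 0.0, -0.8]
contact_force: [-0.6, -0.9, 1.1]
gripper_width: -0.0001
gripper_force: 0.0
```

>>> carry_out(targets=[[0.008,0,0,0,0,0],[0.008,0,0,0,0,0],[0.008,0,0,0,0,0],[0.008,0,0,0,0,0]])

```text
time_s: 8.25
tcp_pos: [0.4996, -0.1659, 0.1709]
eef_rot: [-180.0, -0.0, -0.8]
contact_force: [-0.2, 0.3, 0.2]
gripper_width: 0.0003
gripper_force: 0.0
```

```bash
python3 - <<'E'
from plant import r
from h import *
s=r.get_state(); print(s["tcp_pos"],s["eef_rot"],s["contact_force"],s["moment"])
E
```

```text
[ 0.49961415 -0.16585146  0.17088061] [-1.79996530e+02 -2.61261214e-02 -8.46383133e-01] [-0.2048623   0.29768374  0.16261053] [-0.04181777 -0.01915809 -0.03069444]
```

>>> carry_out(targets=[[0.006,0,0,0,0,0],[0.006,0,0,0,0,0],[0.006,0,0,0,0,0]])

```text
time_s: 8.62
tcp_pos: [0.5067, -0.1664, 0.1705]
eef_rot: [180.0, 0.2, -0.9]
contact_force: [-5.3, -2.8, 2.7]
gripper_width: 0.0006
gripper_force: 2.4
```

>>> carry_out(targets=[[0.006,0,0,0,0,0],[0.006,0,0,0,0,0]])

```text
time_s: 8.88
tcp_pos: [0.5125, -0.1663, 0.1703]
eef_rot: [180.0, 0.2, -0.9]
contact_force: [-15.0, 2.9, 10.9]
gripper_width: 0.0005
gripper_force: 7.2
```

>>> carry_out(targets=[[0.006,0,0,0,0,0]])

```text
time_s: 9.0
tcp_pos: [0.5127, -0.1664, 0.1701]
eef_rot: [-180.0, 0.6, -0.9]
contact_force: [-24.0, 2.8, 18.9]
gripper_width: 0.0004
gripper_force: 12.1
```

It moved in and then hit a hard stop at the expected shut position. I'll back off and check.

>>> carry_out(targets=[[-0.02,0,0,0,0,0],[-0.05,0,0,0,0,0],[-0.06,0,-0.06,0,0,0],[0,0,-0.1,0,0,0],[0,0,0,0,0,0]])

```text
time_s: 9.62
tcp_pos: [0.4552, -0.1654, 0.2549]
eef_rot: [180.0, -0.5, -0.8]
contact_force: [-0.3, -0.3, -0.2]
gripper_width: 0.0003
gripper_force: 0.0
```

```bash
python3 - <<'E'
from plant import r
import cv2
a=r.capture("scene")[200:330,270:430,::-1]; a=cv2.resize(a,None,fx=5,fy=4.6,interpolation=cv2.INTER_CUBIC)
cv2.imwrite("pics/d4.png",a); print(r.get_state()["tcp_pos"])
E
```

```text
[ 0.45404729 -0.16503866  0.25263841]
```

View pics/d4.png

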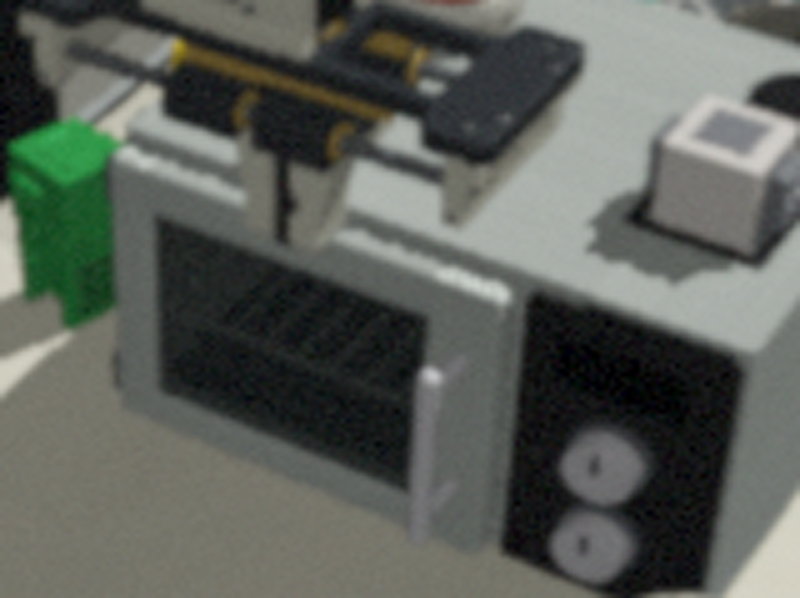

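The gap beside the column is gone and the door's free edge (corner now at about 510,297 in the crop) is where the shut model puts it, so the door is latched. Now I move above the cassette.

```bash
python3 - <<'E'
from plant import r
from h import *
s=r.get_state()
plan(s,[.454,-.165,.33],-.75,2); s["tcp_pos"]=np.array([.454,-.165,.33]); s["eef_rot"]=[180,0,-.75]
plan(s,[.6173,-.2763,.33],-.75,5)
E
```

```text
[0.0, -0.0, -0.077, -0.0, -0.003, -0.001]
[0.0, -0.0, -0.077, -0.0, -0.003, -0.001]
[0.066, 0.044, 0.0, 0.0, 0.0, 0.0]
[0.066, 0.044, 0.0, 0.0, 0.0, 0.0]
[0.066, 0.044, 0.0, 0.0, 0.0, 0.0]
[0.066, 0.044, 0.0, 0.0, 0.0, 0.0]
[0.066, 0.044, 0.0, 0.0, 0.0, 0.0]
```

>>> carry_out(targets=[[0,0,-0.077,0,0,0],[0,0,-0.077,0,0,0]], hand=1)

```text
time_s: 9.93
tcp_pos: [0.4525, -0.165, 0.3273]
eef_rot: [-180.0, 0.1, -0.8]
contact_force: [0.8, 0.5, 0.1]
gripper_width: 0.0149
gripper_force: 0.0
```

>>> carry_out(targets=[[0.066,0.044,0,0,0,0],[0.066,0.044,0,0,0,0],[0.066,0.044,0,0,0,0],[0.066,0.044,0,0,0,0],[0.066,0.044,0,0,0,0]])

```text
time_s: 10.55
tcp_pos: [0.6172, -0.2782, 0.3259]
eef_rot: [-180.0, 0.1, -0.8]
contact_force: [0.3, 0.2, 0.7]
gripper_width: 0.0646
gripper_force: 0.0
```

>>> carry_out(targets=[[0,0,0,0,0,0],[0,0,0,0,0,0]])

```text
time_s: 10.8
tcp_pos: [0.6159, -0.2775, 0.326]
eef_rot: [-180.0, 0.1, -0.9]
contact_force: [-0.4, 0.4, -0.2]
gripper_width: 0.0846
gripper_force: 0.0
```

```bash
python3 - <<'E'
from plant import r
from h import *
p=np.load("p.npy")
s=r.get_state(); i=r.camera_info("wrist"); a=r.capture("wrist")
print(s["tcp_pos"],s["eef_rot"],s["gripper_width"],i["eye"])
q=oven(p,[[-.03+dx,-.098+dy,.238] for dx,dy in((-.022,-.022),(-.022,.022),(.022,.022),(.022,-.022))])
P=proj(i,q); print(P.round(1).tolist()); a=np.ascontiguousarray(a[:,:,::-1])
cv2.polylines(a,[P.round().astype(int)],True,(0,0,255),1)
cv2.imwrite("pics/w1.png",a)
E
```

```text
[ 0.61585294 -0.27747435  0.32600917] [-1.79969409e+02  1.04484199e-01 -8.61504616e-01] 0.08458888295898333 [ 0.69933021 -0.27974404  0.47731054]
[[345.3, 273.9], [288.0, 274.0], [286.2, 218.3], [346.6, 218.2]]
```

View pics/w1.png

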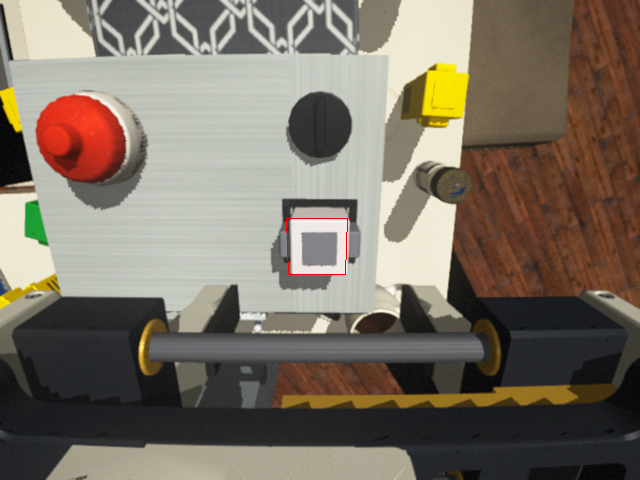

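The predicted head outline (288–346, 218–274) lies on the white top to within about 1 mm. I'll descend with the jaws open.

>>> carry_out(targets=[[0.002,0,0.06,0,-0.001,0],[0,0,0.06,0,0,0],[0,0,0.06,0,0,0],[0,0,0.03,0,0,0],[0,0,0.016,0,0,0]])

```text
time_s: 11.48
tcp_pos: [0.6167, -0.2774, 0.2147]
eef_rot: [180.0, 0.0, -0.8]
contact_force: [0.5, -0.6, 0.8]
gripper_width: 0.0877
gripper_force: 0.0
```

>>> carry_out(targets=[[0,0,0.01,0,0,0],[0,0,0,0,0,0],[0,0,0,0,0,0]])

```text
time_s: 11.85
tcp_pos: [0.6172, -0.2778, 0.2103]
eef_rot: [180.0, -0.0, -0.8]
contact_force: [-0.3, 0.2, 0.0]
gripper_width: 0.0876
gripper_force: 0.0
```

>>> carry_out(targets=[[0,-0.001,0.006,0,0,0],[0,0,0,0,0,0]])

```text
time_s: 12.1
tcp_pos: [0.6167, -0.2771, 0.2064]
eef_rot: [-180.0, 0.1, -0.9]
contact_force: [-0.4, 0.2, -0.4]
gripper_width: 0.0876
gripper_force: 0.0
```

>>> carry_out(targets=[[0,0,0,0,0,0],[0,0,0,0,0,0],[0,0,0,0,0,0],[0,0,0,0,0,0],[0,0,0,0,0,0]], hand=0, squeeze=27)

```text
time_s: 12.72
tcp_pos: [0.617, -0.2773, 0.2069]
eef_rot: [180.0, 0.0, -0.8]
contact_force: [0.2, -1.1, 2.2]
gripper_width: 0.0479
gripper_force: 27.0
```

>>> carry_out(targets=[[0,0,0,0,0,0],[0,0,0,0,0,0],[0,0,0,0,0,0]])

```text
time_s: 13.1
tcp_pos: [0.617, -0.2773, 0.2069]
eef_rot: [180.0, 0.0, -0.8]
contact_force: [0.0, -0.4, 3.6]
gripper_width: 0.0482
gripper_force: 27.0
```

Both catches are fully pinched (about 48–50 mm wide, 27 N, lateral force near 0). I'll draw it up slowly.

>>> carry_out(targets=[[0,0,-0.01,0,0,0],[0,0,-0.01,0,0,0],[0,0,-0.01,0,0,0]])

```text
time_s: 13.48
tcp_pos: [0.6167, -0.277, 0.2215]
eef_rot: [-180.0, 0.1, -0.8]
contact_force: [0.1, 0.3, -2.1]
gripper_width: 0.0476
gripper_force: 27.0
```

>>> carry_out(targets=[[0,0,-0.016,0,0,0],[0,0,-0.016,0,0,0],[0,0,-0.016,0,0,0],[0,0,-0.016,0,0,0],[0,0,-0.016,0,0,0]])

```text
time_s: 14.1
tcp_pos: [0.6169, -0.2771, 0.2622]
eef_rot: [-180.0, 0.1, -0.8]
contact_force: [0.5, 0.0, -2.3]
gripper_width: 0.0478
gripper_force: 27.0
```

>>> carry_out(targets=[[0,0,-0.016,0,0,0],[0,0,-0.02,0,0,0],[0,0,-0.02,0,0,0],[0,0,-0.02,0,0,0],[0,0,-0.016,0,0,0]])

```text
time_s: 14.72
tcp_pos: [0.617, -0.2772, 0.3084]
eef_rot: [180.0, 0.0, -0.8]
contact_force: [0.9, 0.1, -1.8]
gripper_width: 0.0481
gripper_force: 27.0
```

>>> carry_out(targets=[[0,0,0,0,0,0],[0,0,0,0,0,0],[0,0,0,0,0,0]])

```text
time_s: 15.1
tcp_pos: [0.6167, -0.2771, 0.307]
eef_rot: [-180.0, 0.1, -0.9]
contact_force: [-0.8, -0.1, -1.9]
gripper_width: 0.0479
gripper_force: 27.0
```

```bash
python3 - <<'E'
from plant import r
import cv2
a=r.capture("scene")[120:340,270:500,::-1]; b=r.capture("side")[100:320,160:390,::-1]
cv2.imwrite("pics/f.png",cv2.resize(cv2.hconcat([a,b]),None,fx=1.7,fy=1.7,interpolation=cv2.INTER_CUBIC))
s=r.get_state(); print(s["tcp_pos"],s["contact_force"],s["gripper_width"])
E
```

```text
[ 0.61680214 -0.27711709  0.30714683] [ 0.19639588 -0.05822799 -2.79542262] 0.047703055275508874
```

View pics/f.png

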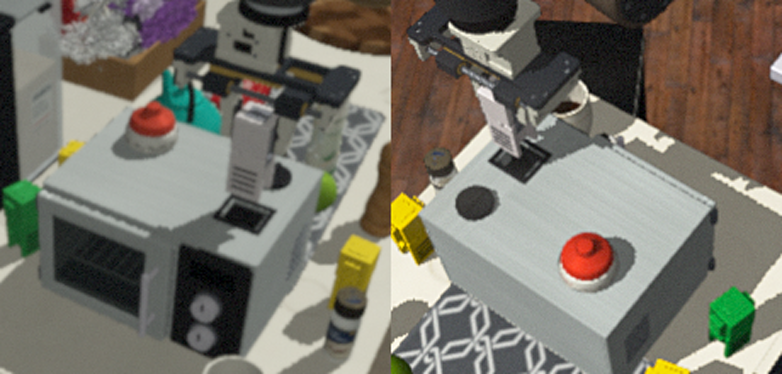

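Both views show the cassette held upright and about 40 mm clear of the open well, with the door shut and the other things in place.

```bash
python3 -c "
from plant import r
print(r.close_job())"
```

```text
the job is handed in; nothing more can be done
None
```

The oven door is shut and latched, and the job is handed in at about 15 s with the cassette held upright by its pinched catches, about 40 mm clear above the well, and nothing else visibly moved; no verdict was returned.

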